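# Weigh the lidded pail on the sprung balance hook

## Robot

A 7-joint arm with a two-finger parallel gripper is mounted at the origin on the work surface. World frame = base frame: x ahead of the robot, y to its left, z up, the work surface at z = 0. Lengths are in m, angles in rad, forces in N, time in s.
With the tool pointing down it reaches from about 0.425 to 0.925 m from the base axis. Payload 6.8 kg.
Tool frame: the origin (TCP) lies at the centre of the arm's flange, where the gripper is bolted on; the fingertips stand 173 mm ahead of it and the grasp point (between the pads) lies 155 mm ahead of it (finger_overhang is the distance from the TCP to the fingertips, in m); y points along the fingers, z is the direction in which the jaws open and shut, and the axes are right-handed (so a half turn about y gives the same grasp; the last joint's range is limited). The gripper opens to 85 mm and grips with 20 to 120 N. Pads are 22 mm wide; open, the fingers measure 114 mm over their backs; the gripper's body (76 mm by 85 mm) begins 54 mm behind the grasp point. The pads swing forward as they close: fully open they stand 13 mm farther back than shut.
Start: joints at [-1.223, 0.477, 0.022, 1.555, -0.011, 1.109, -0.083], TCP at [0.297, 0.606, 0.405] pointing down, gripper open.
Joint ranges: [-2.96, 2.96], [-0.34, 2.1], [-1.41, 1.46], [0.24, 2.44], [-1.37, 4.51], [0.17, 1.92], [-2.96, 2.96]. Speed limits (rad/s): [2.39, 2.39, 3.14, 3.14, 3.14, 3.14, 3.14].

## Interface

Orientations are given as a rotation vector (axis times angle).
In Python, from bench import get_obs, grab_frame, hand_in, finger_overhang gives the robot as it stands. The module is installed in compiled form; this text tells all that it offers.
- The arm moves only by the shell command python3 -m jog 'ROWS' [FORCE]. ROWS is JSON, a list of rows, each a list of 3 entries, a list of its own where there are three numbers: the shift along the tool's x, y, z in cm, then the turn about the tool's y in rad, then the gripper command: -1 is fully open, 1 is shut, values between are in proportion. In form: [[[x, y, z], twist, gripper], ...]. A call has 1 to 10 rows; each row is the pose to reach, as a shift and turn from the pose commanded when the call began, along the tool's axes at that moment; what a row does not reach only later rows make up. A row lasts 1/8 s, in which the tool goes at most 62.5 mm and 10.7 degrees, less where a joint would pass 70% of its speed; a pose out of reach is approached as far as the arm can. A call with a gripper value outside its range is refused whole. The fingers move at their own pace and stop on an object; FORCE is the grip in N (left out, the last holds). Time passes only in rows, so rows that repeat a pose let the fingers close. It gives the time, the measured TCP pose, the force and the opening at its end, in the units of the state.
- get_obs(): the state, without advancing time (a new reading comes with each control period).
- grab_frame(name): name is "scene" or "top" or "wrist"; returns a dict with "image" (480x640x3 uint8, blue, green, red), "fx", "fy", "cx", "cy" (pixels), "origin" and "rotation" of the camera in the world. Camera axes: x right, y up, looking along -z (the intrinsics and any distortion apply to the point x, -y, -z); pixel columns grow to the right and rows downward; lengths in m; the calibration is good to about 2 mm. A picture is of the moment at which its call begins. There is no depth.
- hand_in(): hands the job in, once; it reports no verdict.
The state is a dict: "clock": time; "joints": joint angles; "qvel": joint speeds; "tau": joint torques, N m; "tcp_pos": TCP position; "orientation": TCP orientation; "contact_force": force on the tool from outside, world axes, zero at the start; "moment": the same for the moment, N m; "grip_width": finger opening in m.
Only numpy, scipy, OpenCV 4.12 (cv2) and the standard library are available. Lean on these libraries where they do the work, as an engineer would, in place of code of your own. Each camera call takes 0.05 s, during which the arm holds its last target.

## Task

Weigh the lidded steel pail: pick it up by the wooden grip on its bail, pass the balance's twin hook under the bail's crossbar and seat the bar in the dip of both prongs. Lower it gently, a few centimetres per second at most and still in the gripper, until the sprung hook carries the whole weight, so that on letting go it neither drops nor springs up, and never ram the hook or push it down to its stop. Leave the pail hanging level and at rest, and everything else standing where it is.

Things in the scene. Friction and masses are not known exactly. Their poses are not given: they have to be found in the camera images.
- pail: Lidded steel pail of unknown content (0.16 to 0.7 kg in all), 104 mm in diameter, lid top 66 mm above its underside. Origin: centre of the underside; z up; y along the crossbar of its stiff bail, which does not swing: two 8 mm thick uprights at y = +-46 mm carry the bar, so 56 mm are free between lid and bar, 84 mm between the uprights. A half turn makes no difference.
- pail_bar (a point): Middle of the axis of the bail's crossbar (round, 8 mm thick, along the pail's y), 126 mm above the pail's underside.
- pail_grip (a point): Centre of the square wooden grip block above the crossbar: 24 x 24 mm, sides parallel to the pail's x and y, 36 mm tall, its centre 50 mm above the bar's axis (176 mm above the underside).
- stand: Spring balance, fixed to the counter. Origin on the counter under the hook's seat; z up; x points from the open front of the hook back to the column. Steel foot 12 mm thick, x -80 to 140 mm, 140 mm wide; square column 26 mm wide at x = 115 mm, 293 mm tall; a carriage on it (52 mm wide, front face at x = 93 mm) carries the hook. Nothing stands above the hook.
- hook_seat (a point): Where the crossbar's middle lies when seated, along y; axes as the stand's; 235 mm above the counter unloaded; dips with the hook. The hook: two parallel round prongs, 8 mm thick, at y = +-16 mm, from the carriage towards -x, each with a V dip (45 degree flanks) here and an upturned tip ending at x = -24 mm, 13 mm above this point. Prongs reach 15 mm below it, and 7 mm above it behind the dip.
- hook (a joint): How far the sprung hook has dipped, m: 0 unloaded at its top stop, growing downwards, 0.085 at the bottom stop. Spring about 100 N/m with 0.2 N preload (1 N more dips it 10 mm; the pail dips it 14 to 67 mm), lightly damped: it bobs for a second or two when the load changes suddenly.
- spice_jar: Small amber spice jar with a black cap, 42 mm in diameter, 85 mm tall, about 100 mm from the pail; leave it alone. Origin: centre of its underside.
- check_weight: Small brass knobbed weight, 28 mm in diameter, 33 mm tall, standing on the balance's foot beside the column; leave it alone. Origin: centre of its underside.
- mug: White ceramic mug, 72 mm in diameter, 85 mm tall; leave it alone. Origin: centre of its underside.
- tea_tin: Plain dark tin without a handle, 64 mm in diameter, 55 mm tall; leave it alone. Origin: centre of its underside.
- phone: Black phone lying flat, 72 x 148 x 9 mm; leave it alone. Origin: centre of its underside.
- spoon: Spoon lying flat at the left side; leave it alone. Origin: centre of its underside.
There are look-alikes about, which are no part of the job. Leave any purple or yellow look-alike of the pail alone.

How it is judged:
By the outcome, as a careful person would: the job done as asked, in the order asked, and still so for the second after the job is handed in, with the robot touching nothing.
It also fails if it takes over 69 s, if anything falls off the work surface, if the arm or the gripper's body presses on something with over 40 N, if the wrist force passes 120 N, or if a joint passes its speed limit or range.

## Working session

There is one attempt and no reset: what is moved stays moved. The work goes in short steps, Python scripts to look and compute and a shell command to move; the robot and the scene stay as the last step left them, time stands still between calls to the robot, and variables do not carry over. Pictures are saved under pics/ and viewed, and the job is handed in when it is done.

```bash
mkdir -p pics; python3 - <<'E'
from bench import *
import cv2,json
o=get_obs()
for k,v in o.items(): print(k,v)
print(finger_overhang if not callable(finger_overhang) else finger_overhang())
for n in("scene","top","wrist"):
    f=grab_frame(n); cv2.imwrite(f"pics/{n}0.png",f["image"]); print(n,{k:v for k,v in f.items() if k!="image"})
E
```

```text
clock 0.0
joints [-1.22309238  0.47778665  0.02233407  1.55642818 -0.0114948   1.10928636
 -0.08312198]
qvel [ 0.00152627 -0.00010088  0.0014399   0.00070505 -0.00015624  0.00102068
  0.00148449]
tau [ 8.69385949e-04 -5.96459770e+01  1.60821039e+00 -2.81194675e+01
  1.24683927e-02  9.39139776e-03 -9.91118782e-06]
tcp_pos [0.29699607 0.60585256 0.40374417]
orientation [-1.54285084  0.35772112 -0.35729247]
contact_force [ 0.53657637 -0.4297751  -0.15573707]
moment [-0.01045007  0.01200311  0.04053291]
grip_width 0.08503192931759757
0.1734
scene {'fx': 447.11730218569767, 'fy': 447.11730218569767, 'cx': 320.61313849842867, 'cy': 244.65768667771795, 'origin': array([1.0405467 , 0.6964856 , 0.70646372]), 'rotation': array([0.40856669, 1.2503263 , 2.23622397])}
top {'fx': 539.2885263764882, 'fy': 539.2885263764882, 'cx': 320.7690149253168, 'cy': 236.3859029206534, 'origin': array([0.3795309 , 0.01024197, 1.34015324]), 'rotation': array([ 0.11064337, -0.11020079, -1.56216083])}
wrist {'fx': 350.85535757584256, 'fy': 350.85535757584256, 'cx': 315.4690502773011, 'cy': 236.14795762925905, 'origin': array([0.23172218, 0.63756157, 0.37309465]), 'rotation': array([-0.25956113, -0.15926055,  1.10786752])}
```

View pics/scene0.png

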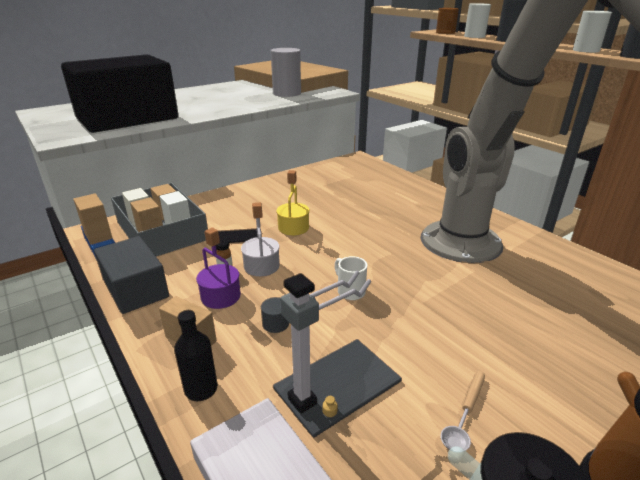

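View pics/top0.png

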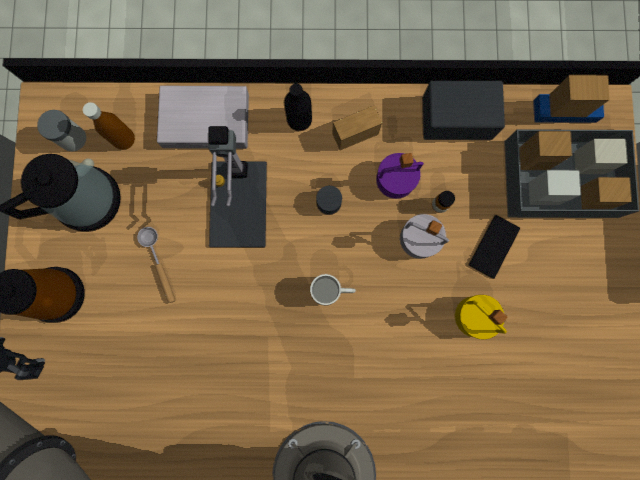

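View pics/wrist0.png

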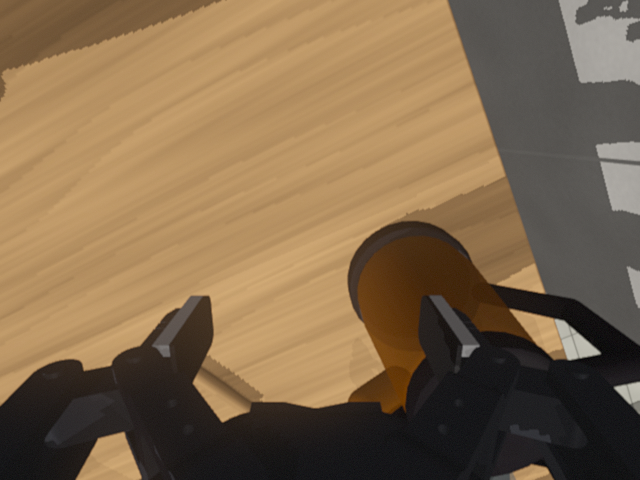

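The images show the steel pail at top px (424,236), between the purple (398,175) and yellow (482,316) look-alikes. The jar is at (444,202) and the stand's hook at about (221,180). Next I'll write helpers and zoom in.

```bash
cat > h.py <<'E'
import numpy as np,cv2
from scipy.spatial.transform import Rotation as R
from bench import *
def ray(f,u,v):
    d=np.array([(u-f["cx"])/f["fx"],-(v-f["cy"])/f["fy"],-1.])
    return f["origin"],R.from_rotvec(f["rotation"]).apply(d)
def at_z(f,u,v,z):
    o,d=ray(f,u,v); return o+d*(z-o[2])/d[2]
def proj(f,P):
    P=np.atleast_2d(P); c=R.from_rotvec(f["rotation"]).inv().apply(P-f["origin"])
    return np.c_[f["cx"]+f["fx"]*c[:,0]/-c[:,2], f["cy"]-f["fy"]*c[:,1]/-c[:,2]]
def tri(fs,uvs):
    A=np.zeros((3,3));b=np.zeros(3)
    for f,(u,v) in zip(fs,uvs):
        o,d=ray(f,u,v); d/=np.linalg.norm(d); M=np.eye(3)-np.outer(d,d); A+=M;b+=M@o
    p=np.linalg.solve(A,b)
    return p,[np.round(proj(f,p)[0]-np.array(uv),1) for f,uv in zip(fs,uvs)]
def crop(img,name,x0,y0,w,h,s):
    cv2.imwrite(f"pics/{name}.png",cv2.resize(img[y0:y0+h,x0:x0+w],None,fx=s,fy=s,interpolation=cv2.INTER_CUBIC))
E
python3 - <<'E'
from h import *
import pickle
o=get_obs(); print(R.from_rotvec(o["orientation"]).as_matrix().round(3))
t=grab_frame("top"); s=grab_frame("scene"); pickle.dump((t,s),open("f0.pkl","wb"))
crop(t["image"],"t_pail",375,170,130,100,6)
crop(s["image"],"s_pail",215,190,120,90,6)
crop(t["image"],"t_hook",190,115,100,140,4)
crop(s["image"],"s_hook",260,260,150,150,4)
E
```

```text
[[ 0.898 -0.001  0.44 ]
 [-0.44  -0.001  0.898]
 [ 0.    -1.    -0.001]]
```

View pics/t_pail.png

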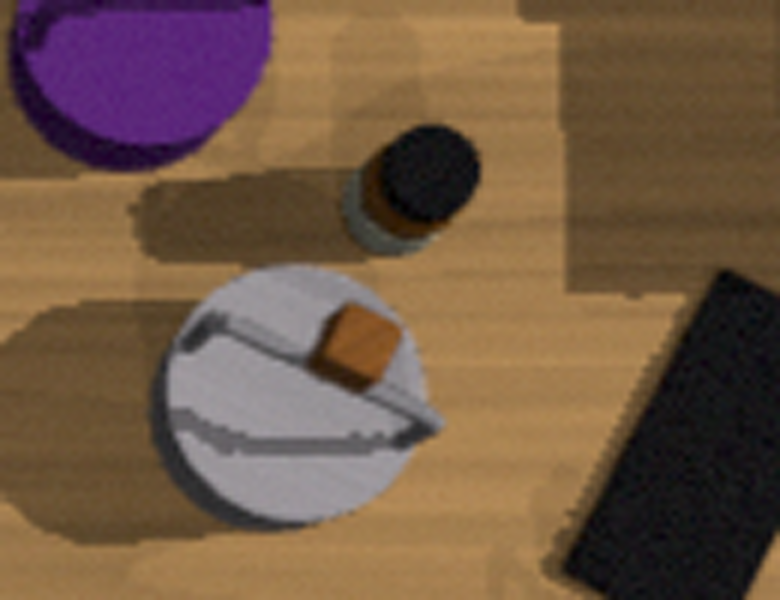

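View pics/s_pail.png

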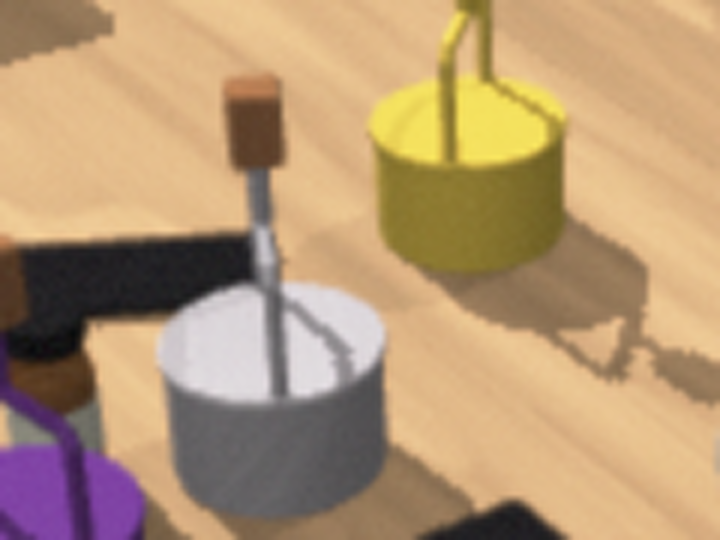

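View pics/t_hook.png

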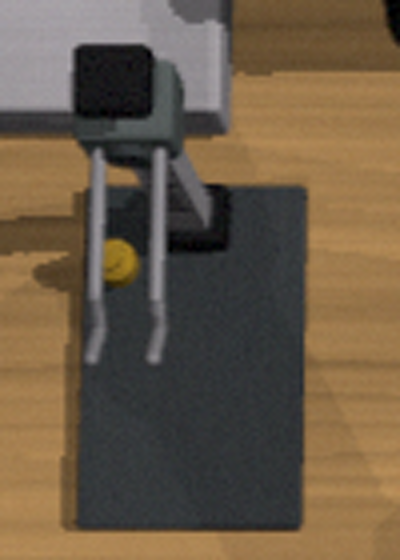

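View pics/s_hook.png

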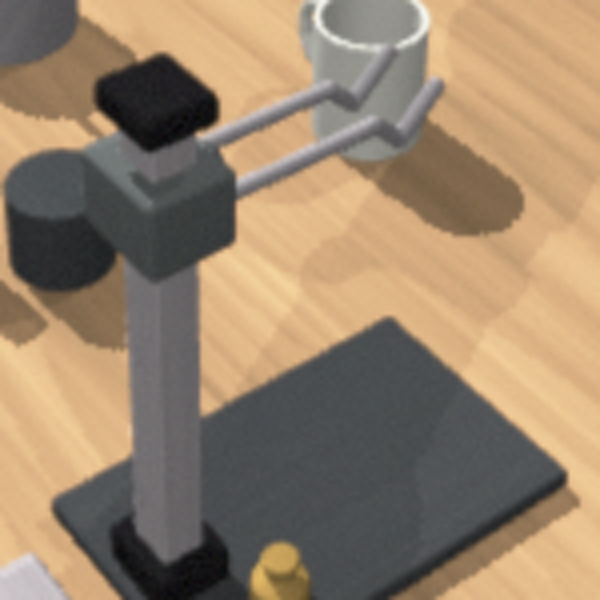

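```bash
cat > fit.py <<'E'
from h import *
import pickle
from scipy.optimize import least_squares
t,s=pickle.load(open("f0.pkl","rb"))
T=lambda x,y:(t,(x/6+375,y/6+170)); S=lambda x,y:(s,(x/6+215,y/6+190))
def T2(x,y): return (t,(x/4+190,y/4+115))
def S2(x,y): return (s,(x/4+260,y/4+260))
def fit(obs,x0):
    def loc(p,P):
        c,sn=np.cos(p[2]),np.sin(p[2]); return np.array([p[0]+c*P[0]-sn*P[1],p[1]+sn*P[0]+c*P[1],P[2]])
    def r(p): return np.concatenate([proj(f,loc(p,P))[0]-uv for (f,uv),P in obs])
    q=least_squares(r,x0,loss="soft_l1",x_scale=[.01,.01,.1]); print(q.x.round(4),np.degrees(q.x[2]).round(1)); print(r(q.x).reshape(-1,2).round(1).tolist()); return q.x
g=at_z(t,435.3,226.7,.194);print(g)
a=at_z(t,375+215/6,170+320/6,.13);b=at_z(t,375+437/6,170+420/6,.13);print(a,b,np.linalg.norm(a-b))
d=(a-b)[:2]; yaw=np.arctan2(-d[0],d[1]) 
print("yaw",yaw)
m=at_z(t,424.5,235.5,.066);print(m)
p=fit([(T(297,393),(0,0,.066)),(T(360,340),(0,0,.194)),(T(215,320),(0,.047,.129)),(T(437,420),(0,-.047,.129)),
     (S(272,343),(0,0,.066)),(S(254,122),(0,0,.176))],[m[0],m[1],yaw])
F=.012
q=fit([(T2(78,525),(-.08,.07,F)),(T2(302,525),(-.08,-.07,F)),(T2(306,186),(.14,-.07,F)),
 (S2(390,320),(-.08,-.07,F)),(S2(566,478),(-.08,.07,F)),(S2(54,505),(.14,-.07,F)),
 (T2(93,361),(-.024,.016,.247)),(T2(153,361),(-.024,-.016,.247)),
 (S2(392,50),(-.024,-.016,.247)),(S2(437,84),(-.024,.016,.247)),
 (S2(350,102),(0,-.016,.228)),(S2(398,137),(0,.016,.228))],[.7,.2,0])
j=at_z(t,375+430/6,170+172/6,.085);print("jar",j, "dist",np.linalg.norm(j[:2]-p[:2]))
print("mug",at_z(t,326,290,.085))
print("tin",at_z(t,329,199,.055))
E
python3 fit.py
```

```text
[ 0.56438572 -0.23531108  0.194     ]
[ 0.58213724 -0.19356493  0.13      ] [ 0.54437505 -0.27667097  0.13      ] 0.09128305439255688
yaw -0.42649502179149373
[ 0.56360803 -0.23644565  0.066     ]
[ 0.5638 -0.2351 -0.4254] -24.4
[[-0.5, -0.1], [0.2, 0.3], [-0.6, -0.4], [0.5, 0.1], [-0.1, -0.8], [-0.1, -0.1]]
[0.6226 0.2212 0.0045] 0.3
[[-1.5, -0.4], [-1.1, -0.3], [-0.7, -1.6], [-0.7, -1.5], [0.7, -1.3], [-2.4, -1.2], [-1.8, -0.3], [-1.3, -0.2], [0.1, -1.3], [0.8, -1.3], [-0.1, -1.0], [-0.5, -0.9]]
jar [ 0.64952791 -0.28726689  0.085     ] dist 0.10035311301856392
mug [ 0.43189082 -0.00173904  0.085     ]
tin [ 0.65348435 -0.00833672  0.055     ]
```

```bash
cat >> h.py <<'E'
def to(target,jaw_deg=None):
    """shift cm in tool axes and twist rad to reach target TCP, jaw heading (mod 180)"""
    o=get_obs(); M=R.from_rotvec(o["orientation"]).as_matrix()
    d=M.T@(np.array(target)-o["tcp_pos"])*100
    tw=None
    if jaw_deg is not None:
        h=np.degrees(np.arctan2(M[1,2],M[0,2])); e=(jaw_deg-h+90)%180-90
        tw=-np.radians(e)*(1 if M[2,1]<0 else -1)
    print("t",o["clock"],"tcp",o["tcp_pos"].round(4),"ydown",M[:,1].round(3),"jaw",np.degrees(np.arctan2(M[1,2],M[0,2])).round(2),"shift cm",d.round(2),"twist",tw,"F",o["contact_force"].round(2),"w",o["grip_width"])
E
python3 - <<'E'
from h import *
to([.564,-.235,.46],65.6); to([.44,.2,.5],65.6)
E
```

```text
t 0.25 tcp [0.2971 0.606  0.4042] ydown [-0.    -0.001 -1.   ] jaw 63.89 shift cm [ 60.99  -5.52 -63.77] twist -0.02991147467671675 F [ 0.22  0.62 -0.87] w 0.08555161479050513
t 0.25 tcp [0.2971 0.606  0.4042] ydown [-0.    -0.001 -1.   ] jaw 63.89 shift cm [ 30.71  -9.55 -30.17] twist -0.02991147467671675 F [ 0.22  0.62 -0.87] w 0.08555161479050513
```

```bash
python3 -m jog '[[[1,-6,-1],0,-1],[[6,-10,-6],0,-1],[[11,-10,-11],-0.03,-1],[[16,-10,-16],-0.03,-1],[[20,-10,-20],-0.03,-1],[[24,-10,-24],-0.03,-1],[[28,-10,-28],-0.03,-1],[[32,-10,-32],-0.03,-1],[[36,-10,-36.5],-0.03,-1],[[40,-10,-41],-0.03,-1]]' 40
python3 - <<'E'
from h import *
to([.564,-.235,.46],65.6)
E
```

```text
clock: 1.5
tcp_pos: [0.4746, 0.0644, 0.5049]
orientation: [-1.544, 0.333, -0.334]
contact_force: [1.4, -0.2, 0.5]
grip_width: 0.0856
t 1.5 tcp [0.4746 0.0644 0.5049] ydown [ 0.001  0.001 -1.   ] jaw 65.61 shift cm [ 20.5    4.48 -23.58] twist 0.0001290844478199083 F [ 1.37 -0.2   0.52] w 0.08556498536199085
```

```bash
python3 -m jog '[[[4,0,-4.5],0,-1],[[8,0,-9],0,-1],[[12,1,-14],0,-1],[[16,3,-18],0,-1],[[19,4.5,-22],0,-1],[[20,4.5,-23.2],0,-1],[[20,4.5,-23.2],0,-1],[[20,4.5,-23.2],0,-1]]'
python3 - <<'E'
from h import *
to([.564,-.235,.46],65.6)
w=grab_frame("wrist");cv2.imwrite("pics/w1.png",w["image"])
print(proj(w,[[.564,-.235,.194],[.564,-.235,.126]]))
t=grab_frame("top"); crop(t["image"],"t1",330,130,160,150,4)
E
```

```text
clock: 2.5
tcp_pos: [0.5612, -0.2256, 0.4601]
orientation: [-1.544, 0.332, -0.332]
contact_force: [-0.7, 0.4, 0.4]
grip_width: 0.0855
t 2.5 tcp [ 0.5612 -0.2256  0.4601] ydown [ 0.001  0.001 -1.   ] jaw 65.74 shift cm [ 0.65  0.01 -0.74] twist 0.002489158004161454 F [-0.74  0.36  0.38] w 0.08546220360303178
[[304.84326403 248.34398624]
 [306.98824865 224.09767086]]
```

View pics/w1.png

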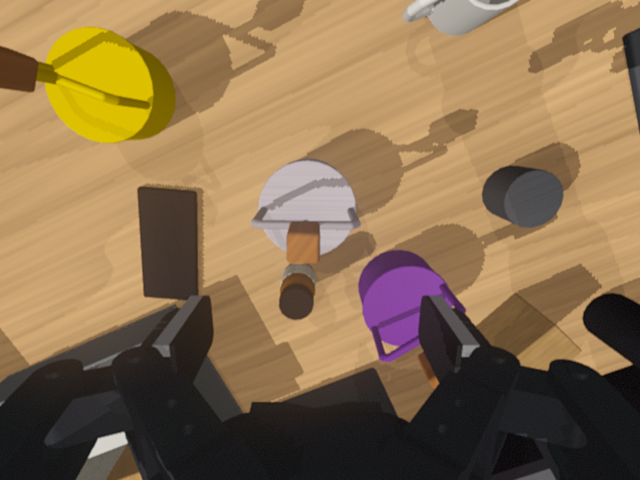

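The wrist image agrees with the fit: the grip's top is at about (303,252) against a predicted (305,248), and the bar is at row 224 as predicted. I'll descend now.

```bash
python3 -m jog '[[[0.65,0,-0.7],0,-1],[[0.65,3,-0.7],0,-1],[[0.65,6,-0.7],0,-1],[[0.65,8,-0.7],0,-1],[[0.65,8,-0.7],0,-1],[[0.65,8,-0.7],0,-1]]'
python3 - <<'E'
from h import *
to([.564,-.235,.331],65.6)
w=grab_frame("wrist");cv2.imwrite("pics/w2.png",w["image"])
print(proj(w,[[.564,-.235,.194],[.564,-.235,.126]]))
E
```

```text
clock: 3.35
tcp_pos: [0.5642, -0.2368, 0.3807]
orientation: [-1.545, 0.333, -0.335]
contact_force: [-1.4, 1.1, 0.2]
grip_width: 0.0856
t 3.35 tcp [ 0.5642 -0.2368  0.3807] ydown [ 0.001 -0.001 -1.   ] jaw 65.6 shift cm [-0.1   4.97  0.15] twist 7.66591459282436e-05 F [-1.37  1.14  0.23] w 0.08562542923398603
[[319.10803903 285.64242189]
 [318.1458637  242.85699483]]
```

View pics/w2.png

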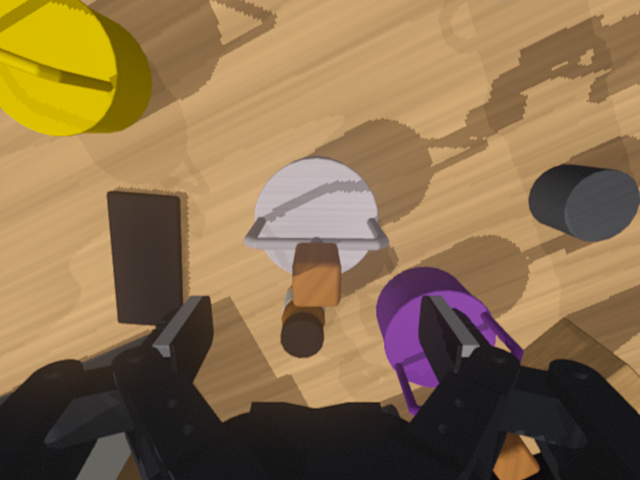

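```bash
python3 -m jog '[[[0,2,0],0,-1],[[0,3.5,0],0,-1],[[0,5,0],0,-1],[[0,5,0],0,-1],[[0,5,0],0,1],[[0,5,0],0,1],[[0,5,0],0,1],[[0,5,0],0,1],[[0,5,0],0,1],[[0,5,0],0,1]]' 60
python3 - <<'E'
from h import *
to([.564,-.235,.331],65.6)
w=grab_frame("wrist");cv2.imwrite("pics/w3.png",w["image"])
E
```

```text
clock: 4.65
tcp_pos: [0.5642, -0.2364, 0.3302]
orientation: [-1.545, 0.333, -0.335]
contact_force: [0.3, 1.4, 4.6]
grip_width: 0.0234
t 4.65 tcp [ 0.5642 -0.2364  0.3302] ydown [ 0.001 -0.    -1.   ] jaw 65.61 shift cm [-0.08 -0.08  0.12] twist 0.00023541673972452118 F [0.33 1.37 4.61] w 0.02342431438389187
```

View pics/w3.png

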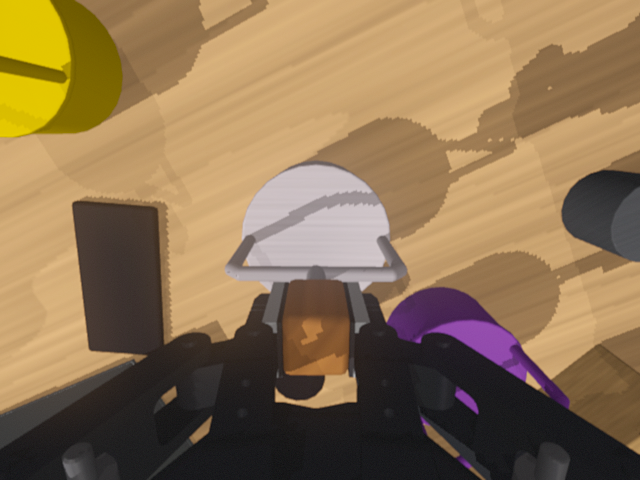

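The block is gripped with a 23.4 mm opening. I'll lift it and weigh it.

```bash
python3 -m jog '[[[0,-0.5,0],0,1],[[0,-1.5,0],0,1],[[0,-3.5,0],0,1],[[0,-6,0],0,1],[[0,-9,0],0,1],[[0,-12,0],0,1],[[0,-14,0],0,1],[[0,-15,0],0,1],[[0,-15,0],0,1],[[0,-15,0],0,1]]'
python3 - <<'E'
from h import *
F=[]
for i in range(12):
    w=grab_frame("wrist"); F.append(get_obs()["contact_force"])
F=np.array(F); print(F.mean(0),F.std(0))
to([.45,.221,.479],90)
cv2.imwrite("pics/w4.png",w["image"])
s=grab_frame("scene");cv2.imwrite("pics/s4.png",s["image"])
E
```

```text
clock: 5.95
tcp_pos: [0.5636, -0.2362, 0.4786]
orientation: [-1.545, 0.335, -0.332]
contact_force: [-0.3, -1.0, -3.6]
grip_width: 0.0235
[ 0.14421312 -0.02781917 -3.35574351] [0.40148777 0.42848075 0.38189149]
t 6.55 tcp [ 0.5639 -0.2365  0.4797] ydown [-0.  0. -1.] jaw 65.6 shift cm [-29.27   0.07  36.96] twist -0.4258307425885793 F [ 0.44  0.02 -2.72] w 0.02317170225406981
```

View pics/s4.png

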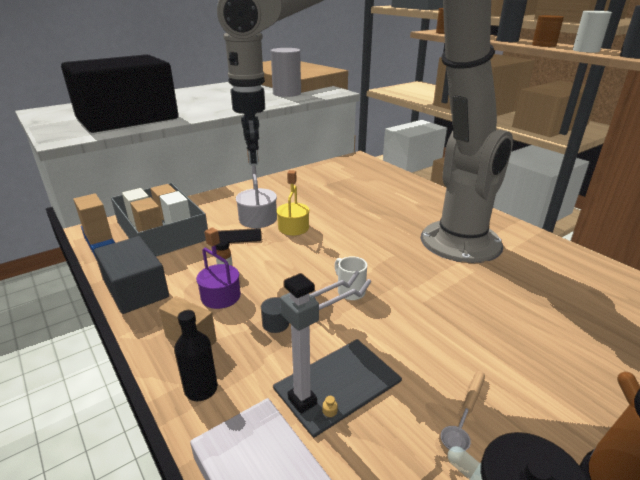

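The weight is about 3.36 N, so I expect about 32 mm of dip. Next I'll carry the pail to a point in front of the hook.

```bash
python3 -m jog '[[[-1,0,1.4],-0.02,1],[[-3,0,4.3],-0.06,1],[[-6,0,8.6],-0.11,1],[[-9,0,13],-0.16,1],[[-12,0,17.3],-0.21,1],[[-15,0,21.6],-0.26,1],[[-18,0,26],-0.31,1],[[-21,0,30.3],-0.36,1],[[-23.5,0,34],-0.41,1],[[-25.5,0,36.8],-0.426,1]]'
python3 -m jog '[[[-0.5,0.5,1],0,1],[[-0.5,1,1],0,1],[[-0.5,1.2,1],0,1],[[-0.5,1.2,1],0,1],[[-0.5,1.2,1],0,1]]'
python3 - <<'E'
from h import *
import pickle
to([.6226,.221,.466],90)
w=grab_frame("wrist");cv2.imwrite("pics/w5.png",w["image"])
t=grab_frame("top");crop(t["image"],"t5",190,110,160,150,4)
s=grab_frame("scene");crop(s["image"],"s5",250,200,190,140,4)
pickle.dump((w,t,s,get_obs()),open("f5.pkl","wb"))
E
```

```text
clock: 7.85
tcp_pos: [0.482, 0.2069, 0.4799]
orientation: [-1.57, -0.004, 0.004]
contact_force: [-0.8, -0.7, -2.6]
grip_width: 0.0238
clock: 8.48
tcp_pos: [0.4789, 0.2132, 0.4679]
orientation: [-1.571, 0.001, -0.001]
contact_force: [0.3, 0.2, -3.2]
grip_width: 0.0233
t 8.475 tcp [0.4789 0.2132 0.4679] ydown [ 0.  0. -1.] jaw 89.93 shift cm [14.36  0.19  0.79] twist -0.0012483576001219479 F [ 0.35  0.24 -3.22] w 0.02327722821173011
```

View pics/w5.png

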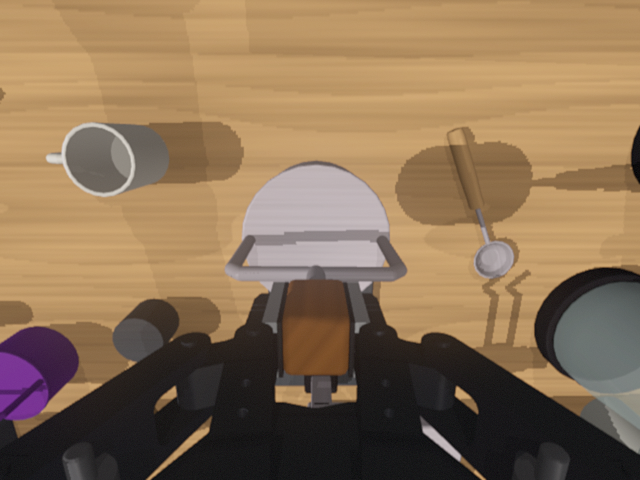

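View pics/t5.png

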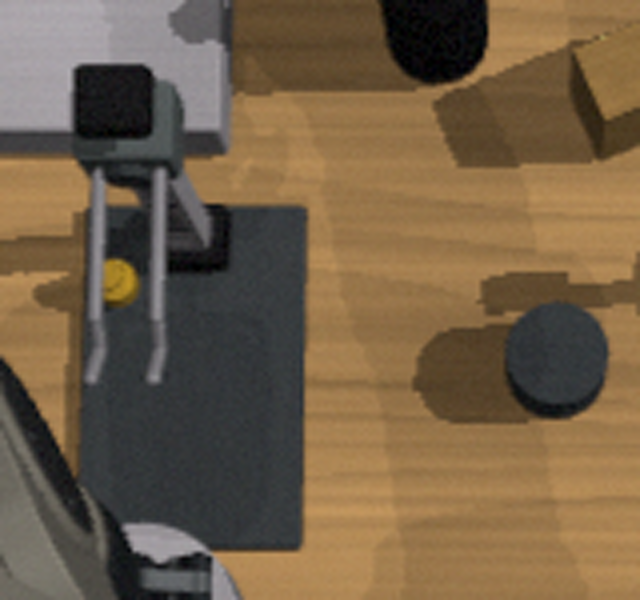

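View pics/s5.png

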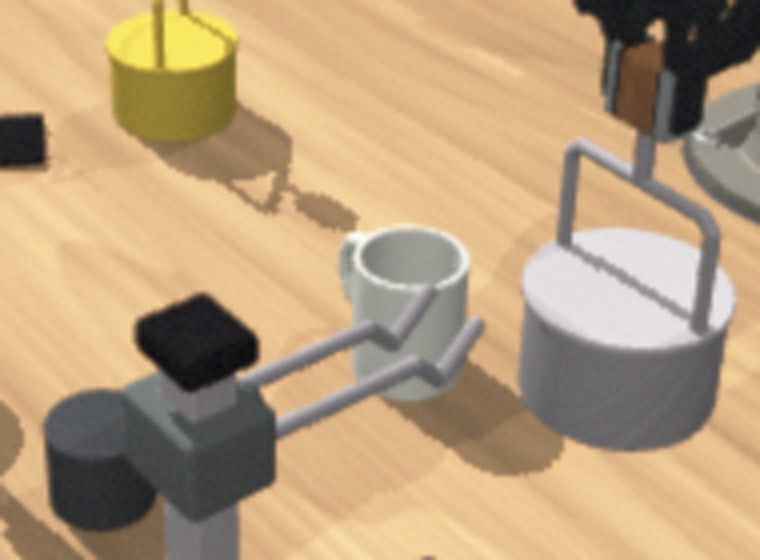

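```bash
python3 - <<'E'
from h import *
import pickle
w,t,s,o=pickle.load(open("f5.pkl","rb"))
p=o["tcp_pos"]; bar=p-[0,0,.204]
print("bar",bar,"scene pred",proj(s,[bar,bar+[0,.046,-.004],bar+[0,-.046,0],bar+[0,0,-.06]]), "obs 410.8,245 / lid centre", 250+628/4,200+291/4)
print("wrist bar pred",proj(w,[bar,bar+[0,.046,0],bar+[0,-.046,0]]))
for z in(.244,.248): print("tips top",at_z(t,213.3,205.5,z),at_z(t,228.5,205.5,z))
# scene tips
f0=lambda x,y:(250+x/4,200+y/4)
print("tri left tip",tri([t,s],[(213.3,205.3),f0(478,325)])); print("tri right tip",tri([t,s],[(228.5,205.3),f0(431,292)]))
print("V bottoms scene z=.228", at_z(s,*f0(442,379),.2237),at_z(s,*f0(392,344),.2237))
print("V top z", at_z(t,190+99/4,110+322/4,.231),at_z(t,190+159/4,110+322/4,.231))
E
```

```text
bar [0.47880109 0.21373978 0.26385337] scene pred [[409.95835037 244.59064423]
 [428.03100076 257.11874156]
 [392.93122385 234.67259377]
 [406.73288215 270.64209106]] obs 410.8,245 / lid centre 407.0 272.75
wrist bar pred [[316.74695419 273.91756827]
 [403.18524035 273.88687259]
 [230.34090353 273.9482525 ]]
tips top [0.59807578 0.23379704 0.244     ] [0.59825942 0.20233999 0.244     ]
tips top [0.59727828 0.23298126 0.248     ] [0.59746125 0.201639   0.248     ]
tri left tip (array([0.59831459, 0.23471517, 0.2421616 ]), [array([-0.3,  0.3]), array([-0.4, -0. ])])
tri right tip (array([0.59854862, 0.20321339, 0.24194114]), [array([-0.2,  0.3]), array([-0.4, -0. ])])
V bottoms scene z=.228 [0.61925396 0.23758079 0.2237    ] [0.62088751 0.2050436  0.2237    ]
V top z [0.63279291 0.23448402 0.231     ] [0.63297714 0.20294743 0.231     ]
```

The seat is at about (0.622, 0.219). I'll move in level, with the bar 12 mm above the tips.

```bash
python3 -m jog '[[[0.5,0,0.5],0,1],[[2,0.1,0.5],0,1],[[4,0.1,0.5],0,1],[[5.5,0.1,0.5],0,1],[[7,0.1,0.5],0,1],[[8,0.1,0.5],0,1],[[8,0.1,0.5],0,1]]'
python3 - <<'E'
from h import *
to([.622,.219,.466],90)
w=grab_frame("wrist");cv2.imwrite("pics/w6.png",w["image"])
s=grab_frame("scene");crop(s["image"],"s6",250,200,190,140,4)
E
```

```text
clock: 9.5
tcp_pos: [0.5592, 0.2189, 0.4665]
orientation: [-1.571, 0.0, -0.0]
contact_force: [-0.9, 0.3, -2.8]
grip_width: 0.0238
t 9.5 tcp [0.5592 0.2189 0.4665] ydown [-0. -0. -1.] jaw 89.97 shift cm [6.28 0.05 0.01] twist -0.00046899878687693084 F [-0.91  0.26 -2.81] w 0.023764484426408765
```

View pics/w6.png

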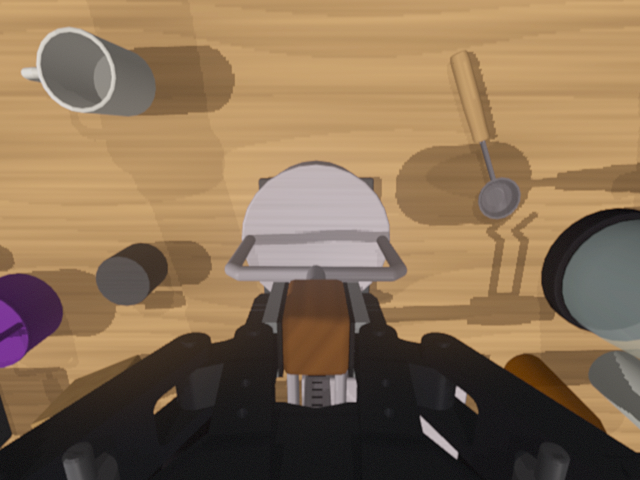

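View pics/s6.png

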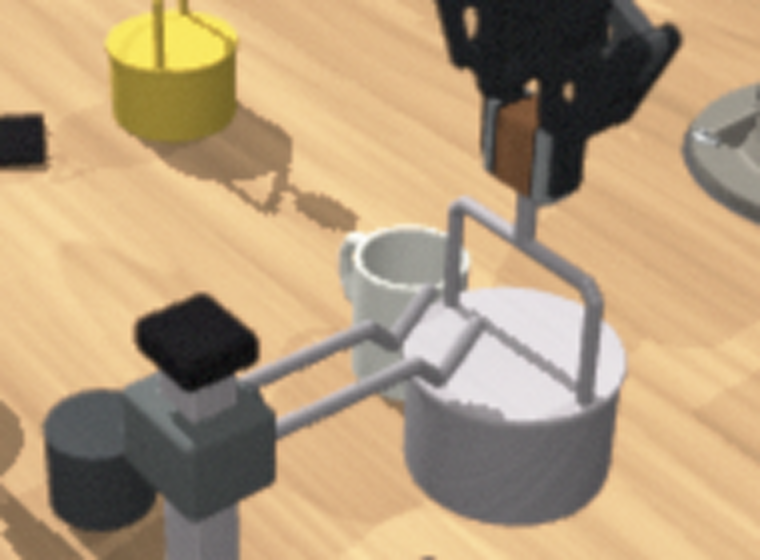

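The prongs show at columns 292 and 340 of the wrist image, centred on the block at 316. They are over the lid and below the bar, so I'll continue.

```bash
python3 -m jog '[[[0.7,0,0],0,1],[[1.7,0,0],0,1],[[2.7,0,0],0,1],[[3.7,0,0],0,1],[[4.7,0,0],0,1],[[5.5,0,0],0,1],[[6,0,0],0,1],[[6.2,0,0],0,1],[[6.2,0,0],0,1],[[6.2,0,0],0,1]]'
python3 - <<'E'
from h import *
F=[]
for i in range(8):
    w=grab_frame("wrist"); F.append(get_obs()["contact_force"])
print(np.mean(F,0))
to([.622,.219,.466],90)
cv2.imwrite("pics/w7.png",w["image"])
crop(w["image"],"w7c",210,130,220,160,3.5)
s=grab_frame("scene");crop(s["image"],"s7",250,200,190,140,4)
E
```

```text
clock: 10.85
tcp_pos: [0.6204, 0.2191, 0.4667]
orientation: [-1.571, -0.0, 0.0]
contact_force: [-0.5, -0.1, -3.0]
grip_width: 0.0239
[-0.03001856  0.00732333 -3.43728704]
t 11.25 tcp [0.6206 0.219  0.4667] ydown [ 0.  0. -1.] jaw 90.01 shift cm [ 0.14  0.07 -0.  ] twist 0.00019141723428051351 F [-0.74  0.05 -4.02] w 0.02346545750097785
```

View pics/w7c.png

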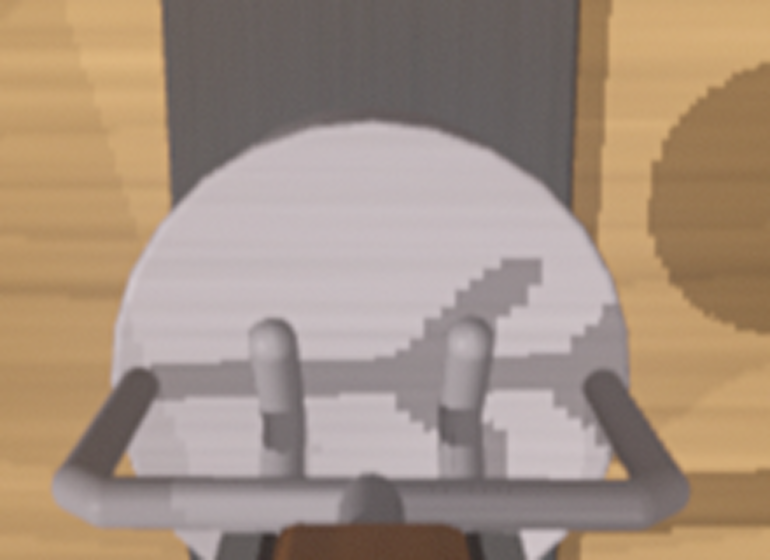

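View pics/s7.png

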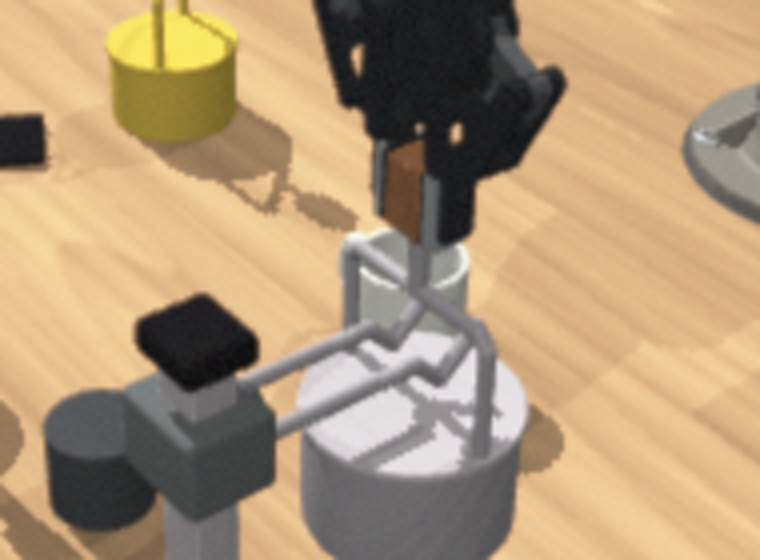

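```bash
python3 - <<'E'
from h import *
w=grab_frame("wrist")
o=get_obs(); bar=o["tcp_pos"]-[0,0,.204]
print("bar",bar,"px",proj(w,[bar]), "obs row ~",130+503/3.5)
for z in(.239,.244,.248): print(z,at_z(w,287.7,222,z),at_z(w,344.9,221.4,z))
for sx in (.620,.622,.624):
  print(sx,proj(w,[[sx-.024,.219+.016,.248],[sx-.024,.219-.016,.248],[sx-.024,.235,.240],[sx,.235,.2295]]).round(1).tolist())
E
```

```text
bar [0.62062887 0.21901096 0.2627105 ] px [[315.76483667 274.35302271]] obs row ~ 273.7142857142857
0.239 [0.59792475 0.2027458  0.239     ] [0.5975332  0.23584306 0.239     ]
0.244 [0.59665643 0.20315586 0.244     ] [0.59627482 0.23541308 0.244     ]
0.248 [0.59564177 0.2034839  0.248     ] [0.59526811 0.23506909 0.248     ]
0.62 [[344.7, 222.7], [286.8, 222.6], [343.6, 219.2], [341.4, 252.7]]
0.622 [[344.7, 226.2], [286.9, 226.1], [343.6, 222.6], [341.4, 255.7]]
0.624 [[344.6, 229.7], [287.0, 229.6], [343.5, 226.0], [341.3, 258.7]]
```

The wrist camera puts the seat at x of about 0.6205, and the bar is at 0.6206. I'll lower slowly to just short of contact.

```bash
python3 -m jog '[[[0,0.3,0],0,1],[[0,0.6,0],0,1],[[0,0.9,0],0,1],[[0,1.2,0],0,1],[[0,1.5,0],0,1],[[0,1.8,0],0,1],[[0,2,0],0,1],[[0,2.2,0],0,1],[[0,2.2,0],0,1],[[0,2.2,0],0,1]]'
python3 - <<'E'
from h import *
F=[]
for i in range(6):
    w=grab_frame("wrist"); F.append(get_obs()["contact_force"])
print(np.mean(F,0))
to([.6206,.219,.439],90)
crop(w["image"],"w8c",210,130,220,160,3.5)
s=grab_frame("scene");crop(s["image"],"s8",300,220,120,100,6)
E
```

```text
clock: 12.6
tcp_pos: [0.6207, 0.219, 0.4448]
orientation: [-1.571, -0.0, -0.0]
contact_force: [-0.1, -0.3, -2.9]
grip_width: 0.0233
[-0.01997613  0.31724839 -2.99621671]
t 12.9 tcp [0.6206 0.219  0.4448] ydown [ 0.  0. -1.] jaw 90.01 shift cm [-0.    0.58 -0.  ] twist 0.00023649030274158913 F [ 0.67  0.17 -2.59] w 0.023460351397231256
```

View pics/w8c.png

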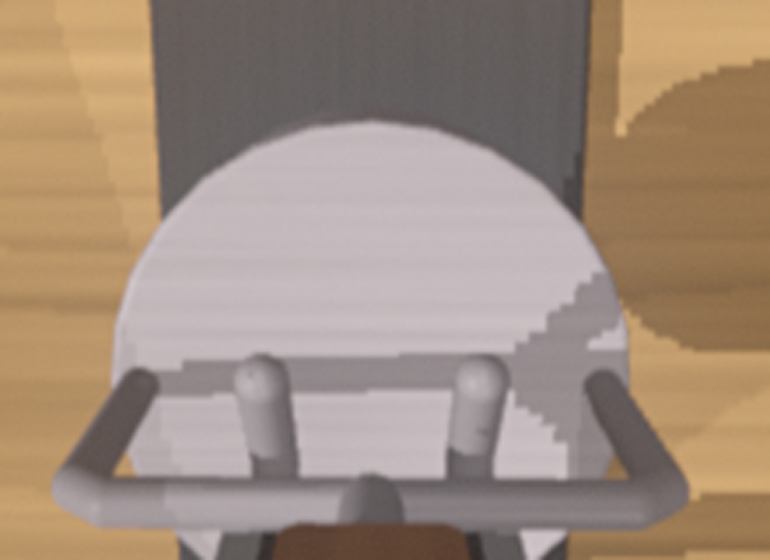

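View pics/s8.png

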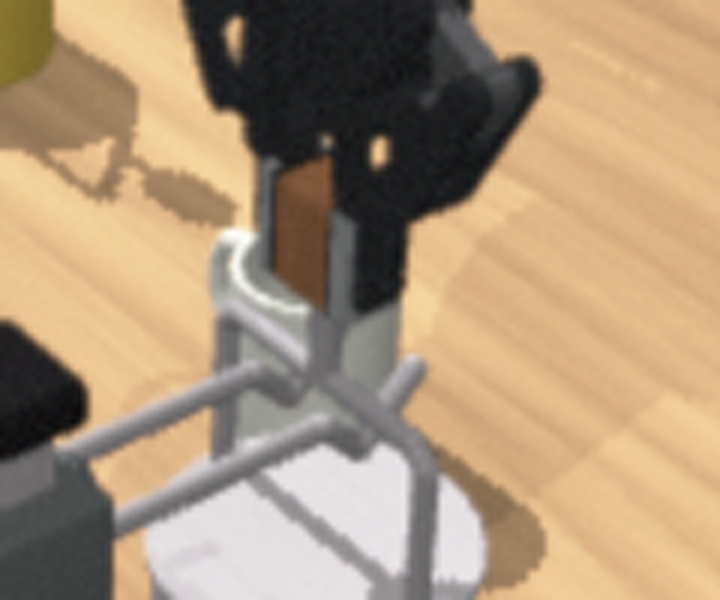

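```bash
python3 -m jog '[[[0,0.2,0],0,1],[[0,0.4,0],0,1],[[0,0.6,0],0,1],[[0,0.8,0],0,1],[[0,1.0,0],0,1],[[0,1.2,0],0,1],[[0,1.4,0],0,1],[[0,1.6,0],0,1],[[0,1.6,0],0,1],[[0,1.6,0],0,1]]'
python3 - <<'E'
from h import *
F=[]
for i in range(10):
    w=grab_frame("wrist"); F.append(get_obs()["contact_force"])
print(np.mean(F,0))
to([.6206,.219,.439],90)
crop(w["image"],"w9c",210,130,220,160,3.5)
s=grab_frame("scene");crop(s["image"],"s9",300,220,120,100,6)
E
```

```text
clock: 14.2
tcp_pos: [0.6206, 0.219, 0.4288]
orientation: [-1.571, -0.0, 0.0]
contact_force: [-0.5, -1.0, -1.8]
grip_width: 0.0233
[-1.00409207 -0.15780962 -1.95665421]
t 14.7 tcp [0.6206 0.219  0.4287] ydown [-0. -0. -1.] jaw 90.01 shift cm [-0.   -1.03 -0.  ] twist 0.00021584535520489148 F [-1.44 -0.93 -1.59] w 0.023524616373677733
```

View pics/w9c.png

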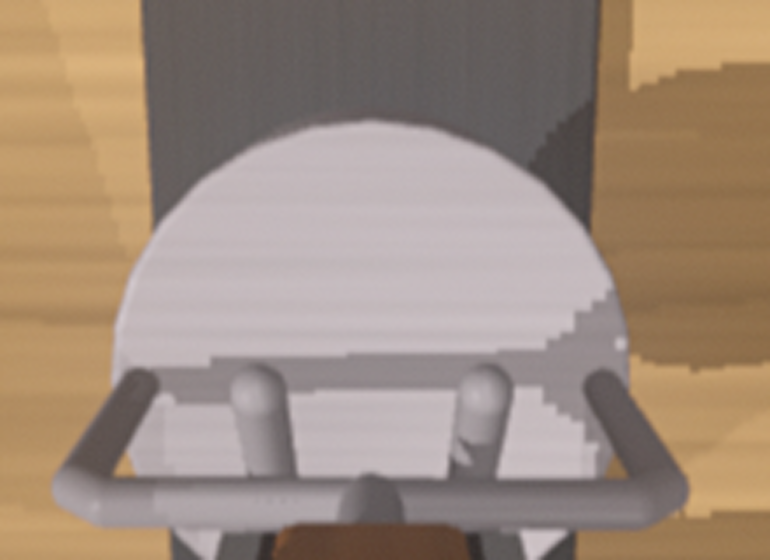

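View pics/s9.png

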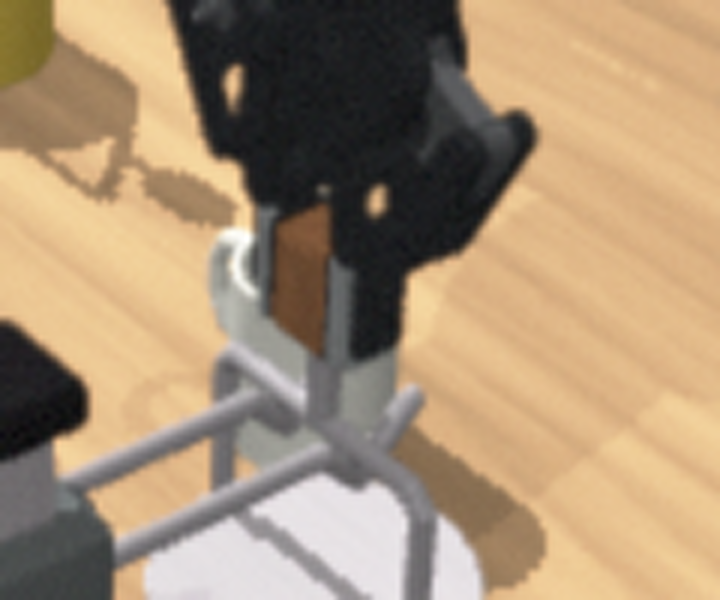

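The hook is now carrying about 1.35 N, but Fx of −1.0 N says the bar rests on the rear flank only. I'll shift it slightly forward (−x).

```bash
python3 -m jog '[[[-0.05,0,0],0,1],[[-0.1,0,0],0,1],[[-0.15,0,0],0,1],[[-0.15,0,0],0,1],[[-0.15,0,0],0,1],[[-0.15,0,0],0,1]]'
cat > rd.py <<'E'
from h import *
F=[]
for i in range(14):
    w=grab_frame("wrist"); F.append(get_obs()["contact_force"])
print(np.mean(F,0).round(2),(np.std(F,0)/14**.5).round(2)); to([.6206,.219,.439],90)
E
python3 rd.py
```

```text
clock: 15.5
tcp_pos: [0.6195, 0.219, 0.429]
orientation: [-1.571, -0.001, -0.001]
contact_force: [3.0, 0.2, -2.3]
grip_width: 0.0233
[ 5.01  0.13 -2.09] [0.15 0.14 0.11]
t 16.2 tcp [0.6194 0.219  0.4289] ydown [ 0.001  0.    -1.   ] jaw 90.01 shift cm [ 0.12 -1.01  0.  ] twist 0.0001357209234591299 F [ 5.16 -0.32 -1.91] w 0.023199190230429316
```

```bash
python3 -m jog '[[[0.05,0,0],0,1],[[0.1,0,0],0,1],[[0.12,0,0],0,1],[[0.12,0,0],0,1],[[0.12,0,0],0,1]]'
python3 rd.py
```

```text
clock: 16.82
tcp_pos: [0.6201, 0.2191, 0.4285]
orientation: [-1.571, 0.001, 0.001]
contact_force: [1.7, -0.8, -1.6]
grip_width: 0.0236
[ 1.03  0.12 -1.96] [0.19 0.13 0.15]
t 17.525 tcp [0.6202 0.2191 0.4286] ydown [-0.001 -0.    -1.   ] jaw 90.01 shift cm [ 0.04 -1.04 -0.01] twist 0.00021280895072794528 F [ 0.16  0.02 -2.71] w 0.02346768865036438
```

```bash
python3 -m jog '[[[0.02,0.1,0],0,1],[[0.02,0.3,0],0,1],[[0.02,0.5,0],0,1],[[0.02,0.7,0],0,1],[[0.02,0.9,0],0,1],[[0.02,1.1,0],0,1],[[0.02,1.3,0],0,1],[[0.02,1.4,0],0,1],[[0.02,1.4,0],0,1],[[0.02,1.4,0],0,1]]'
python3 rd.py
```

```text
clock: 18.77
tcp_pos: [0.6204, 0.219, 0.4147]
orientation: [-1.571, 0.0, 0.0]
contact_force: [-2.6, 0.4, -0.8]
grip_width: 0.0235
[-3.18 -0.11 -0.61] [0.1  0.09 0.14]
t 19.475 tcp [0.6205 0.2191 0.4146] ydown [-0. -0. -1.] jaw 90.01 shift cm [ 0.01 -2.44 -0.01] twist 0.00020923528169320226 F [-3.57 -0.18 -0.89] w 0.0234424118166235
```

```bash
python3 -m jog '[[[-0.03,0,0],0,1],[[-0.03,0.1,0],0,1],[[-0.03,0.2,0],0,1],[[-0.03,0.3,0],0,1],[[-0.03,0.4,0],0,1],[[-0.03,0.4,0],0,1],[[-0.03,0.4,0],0,1]]'
python3 rd.py; python3 rd.py
```

```text
clock: 20.35
tcp_pos: [0.6203, 0.2191, 0.4108]
orientation: [-1.571, -0.0, 0.0]
contact_force: [-3.0, -1.1, -0.1]
grip_width: 0.0235
[-2.1   0.12 -0.08] [0.17 0.09 0.13]
t 21.05 tcp [0.6203 0.219  0.4107] ydown [ 0.  0. -1.] jaw 90.01 shift cm [ 0.03 -2.83 -0.  ] twist 0.00014063666411851723 F [-2.18 -0.14 -0.41] w 0.023011767439177416
[-1.89  0.17  0.13] [0.17 0.08 0.09]
t 21.75 tcp [0.6203 0.219  0.4107] ydown [ 0.  0. -1.] jaw 90.01 shift cm [ 0.03 -2.83 -0.  ] twist 0.0001448361944339562 F [-2.86  0.49  0.5 ] w 0.023498708193818284
```

```bash
python3 -m jog '[[[-0.04,0,0],0,1],[[-0.04,0,0],0,1],[[-0.04,0,0],0,1],[[-0.04,0,0],0,1]]'
python3 rd.py;python3 rd.py
```

```text
clock: 22.25
tcp_pos: [0.62, 0.219, 0.4108]
orientation: [-1.571, -0.001, -0.0]
contact_force: [0.5, 0.1, 0.5]
grip_width: 0.0233
[ 0.83  0.26 -0.17] [0.15 0.08 0.14]
t 22.95 tcp [0.62   0.219  0.4108] ydown [ 0.  0. -1.] jaw 90.01 shift cm [ 0.07 -2.82  0.  ] twist 9.591245281944704e-05 F [ 0.73 -0.05 -0.35] w 0.023251634544247692
[ 1.98  0.34 -0.33] [0.12 0.12 0.13]
t 23.65 tcp [0.6199 0.219  0.4108] ydown [ 0.  0. -1.] jaw 90.01 shift cm [ 0.07 -2.82 -0.  ] twist 0.000156661860417733 F [ 2.9   0.25 -0.28] w 0.023150681631321862
```

```bash
python3 -m jog '[[[0.02,0.05,0],0,1],[[0.02,0.1,0],0,1],[[0.02,0.1,0],0,1],[[0.02,0.1,0],0,1],[[0.02,0.1,0],0,1],[[0.02,0.1,0],0,1]]'
python3 rd.py;python3 rd.py
python3 - <<'E'
from h import *
w=grab_frame("wrist"); crop(w["image"],"w10c",210,130,220,160,3.5)
s=grab_frame("scene");crop(s["image"],"s10",290,220,130,130,4.5)
E
```

```text
clock: 24.4
tcp_pos: [0.62, 0.219, 0.4097]
orientation: [-1.571, -0.0, 0.0]
contact_force: [2.4, 1.1, -0.0]
grip_width: 0.0234
[ 1.7   0.22 -0.02] [0.12 0.13 0.13]
t 25.1 tcp [0.62   0.219  0.4097] ydown [ 0.  0. -1.] jaw 90.01 shift cm [ 0.06 -2.93 -0.  ] twist 0.000164792175268209 F [ 1.98 -0.3  -0.25] w 0.02349502841652976
[ 1.79  0.51 -0.49] [0.14 0.15 0.14]
t 25.8 tcp [0.62   0.2191 0.4097] ydown [-0.  0. -1.] jaw 90.01 shift cm [ 0.06 -2.93 -0.01] twist 0.0002583469106443898 F [ 2.06  0.17 -0.05] w 0.02313162926717972
```

View pics/w10c.png

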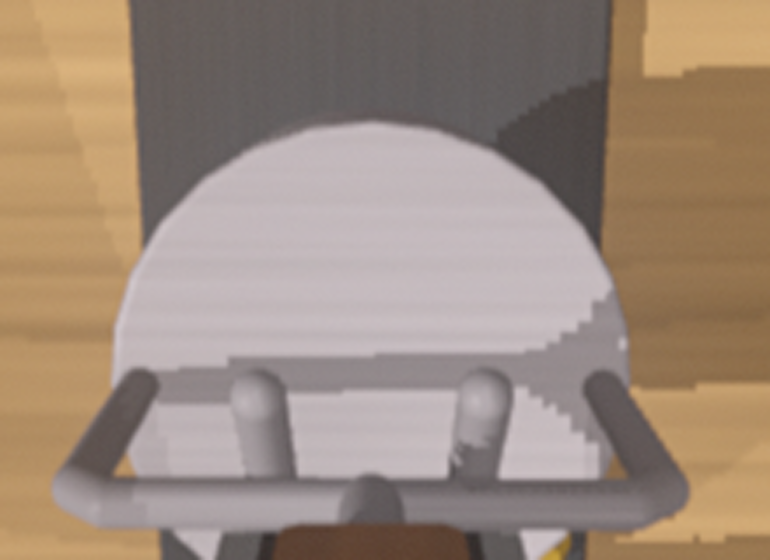

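View pics/s10.png

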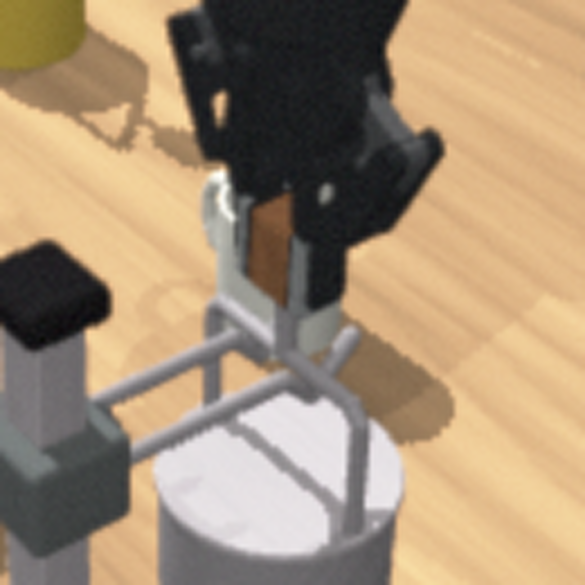

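The bar sits in both dips. One more small correction: Fz is about −0.25 N and Fx about +1.7 N.

```bash
python3 -m jog '[[[0.02,0.05,0],0,1],[[0.02,0.1,0],0,1],[[0.02,0.15,0],0,1],[[0.02,0.15,0],0,1],[[0.02,0.15,0],0,1]]'
python3 rd.py;python3 rd.py;python3 rd.py
```

```text
clock: 26.52
tcp_pos: [0.6201, 0.219, 0.4081]
orientation: [-1.571, 0.0, 0.0]
contact_force: [0.6, -0.2, -0.0]
grip_width: 0.0236
[ 0.44  0.19 -0.13] [0.13 0.12 0.08]
t 27.225 tcp [0.6202 0.219  0.4082] ydown [-0. -0. -1.] jaw 90.01 shift cm [ 0.04 -3.08 -0.  ] twist 0.0001928121681976103 F [ 0.2   0.34 -0.3 ] w 0.02347394053143675
[-0.11  0.06  0.21] [0.08 0.14 0.12]
t 27.925 tcp [0.6202 0.2191 0.4082] ydown [-0.  0. -1.] jaw 90.01 shift cm [ 0.04 -3.08 -0.01] twist 0.00024939713303673684 F [-0.38 -0.36  0.27] w 0.023415875792123852
[-0.54  0.3  -0.1 ] [0.14 0.1  0.12]
t 28.625 tcp [0.6202 0.219  0.4082] ydown [-0. -0. -1.] jaw 90.01 shift cm [ 0.04 -3.08 -0.  ] twist 0.00017146346598658662 F [0.18 0.62 0.31] w 0.023217252280866976
```

All forces are about zero. I'll ease the grip, then open.

```bash
python3 -m jog '[[[0,0,0],0,1],[[0,0,0],0,1],[[0,0,0],0,1]]' 20
python3 rd.py
```

```text
clock: 29.0
tcp_pos: [0.6202, 0.219, 0.4082]
orientation: [-1.571, -0.0, 0.0]
contact_force: [-0.7, 0.1, 0.0]
grip_width: 0.0234
[-0.9   0.16  0.02] [0.14 0.12 0.1 ]
t 29.7 tcp [0.6202 0.219  0.4082] ydown [-0.  0. -1.] jaw 90.01 shift cm [ 0.04 -3.08 -0.  ] twist 0.00017287754343025478 F [-1.01  0.41 -0.28] w 0.02344328691243328
```

```bash
python3 -m jog '[[[0,0,0],0,-0.1],[[0,0,0],0,-0.1],[[0,0,0],0,-0.1],[[0,0,0],0,-0.1]]'
python3 - <<'E'
from h import *
w=grab_frame("wrist"); cv2.imwrite("pics/w11.png",w["image"])
s=grab_frame("scene");crop(s["image"],"s11",270,220,150,150,4)
to([.6202,.219,.5],90)
E
```

```text
clock: 30.2
tcp_pos: [0.6203, 0.219, 0.4082]
orientation: [-1.571, -0.0, -0.0]
contact_force: [0.4, -0.3, -0.5]
grip_width: 0.047
t 30.3 tcp [0.6203 0.219  0.4082] ydown [ 0. -0. -1.] jaw 90.01 shift cm [-0.01 -9.18 -0.  ] twist 0.00018631639656436464 F [-0.41 -0.25 -0.11] w 0.047365681694535706
```

View pics/w11.png

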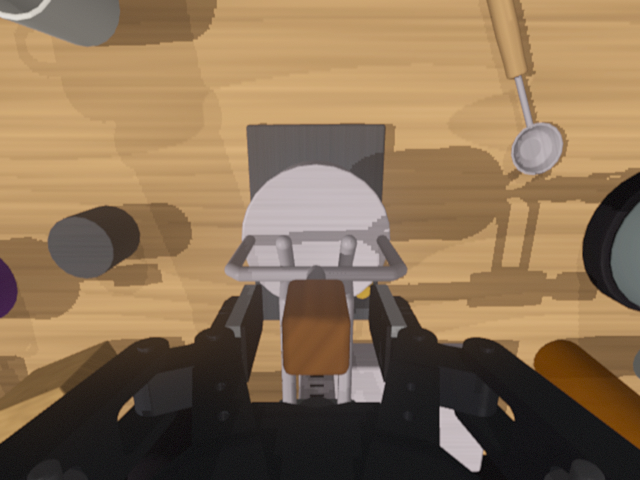

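View pics/s11.png

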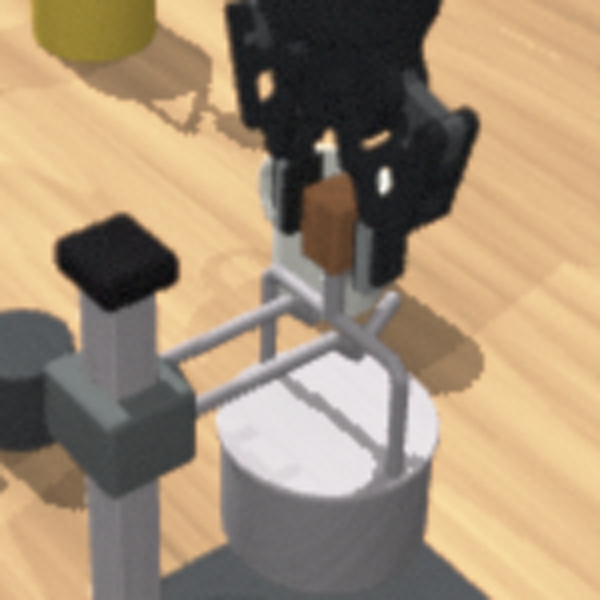

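The fingers are clear on both sides and the pail hardly moved. I'll withdraw straight up.

```bash
python3 -m jog '[[[0,-0.5,0],0,-0.1],[[0,-1.5,0],0,-0.1],[[0,-3,0],0,-0.1],[[0,-5,0],0,-0.1],[[0,-7,0],0,-0.1],[[0,-10,0],0,-0.1],[[0,-13,0],0,-0.1],[[0,-15,0],0,-0.1],[[0,-15,0],0,-0.1],[[0,-15,0],0,-0.1]]'
python3 - <<'E'
from h import *
s1=grab_frame("scene")
for i in range(15): w=grab_frame("wrist")
s=grab_frame("scene");cv2.imwrite("pics/s12.png",s["image"])
crop(s["image"],"s12c",270,220,150,150,4)
d=cv2.absdiff(s["image"],s1["image"])[220:400,240:430].max(2);print("diff",d.max(),(d>25).sum())
cv2.imwrite("pics/w12.png",w["image"])
t=grab_frame("top");cv2.imwrite("pics/t12.png",t["image"])
to([.6202,.219,.5],90)
E
```

```text
clock: 31.55
tcp_pos: [0.62, 0.219, 0.5576]
orientation: [-1.571, 0.0, 0.001]
contact_force: [-0.3, -0.4, 0.7]
grip_width: 0.0468
diff 30 1
t 32.45 tcp [0.6202 0.219  0.5582] ydown [-0.  0. -1.] jaw 90.01 shift cm [-0.    5.82 -0.  ] twist 0.0001284681161675584 F [ 0.17 -0.19  0.14] w 0.04672961021944683
```

View pics/s12.png

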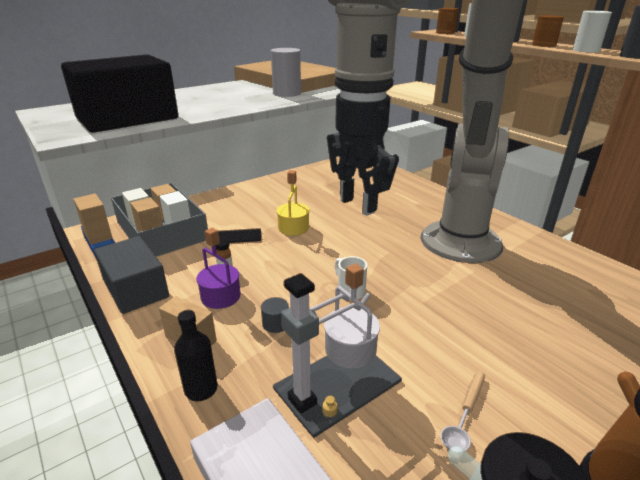

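View pics/s12c.png

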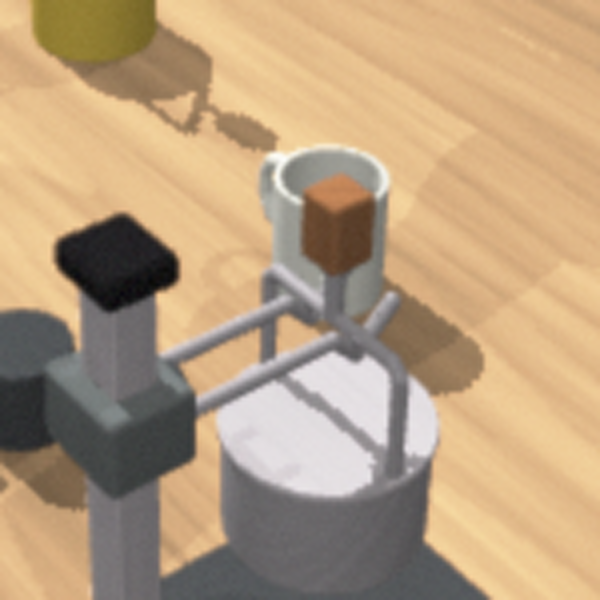

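View pics/w12.png

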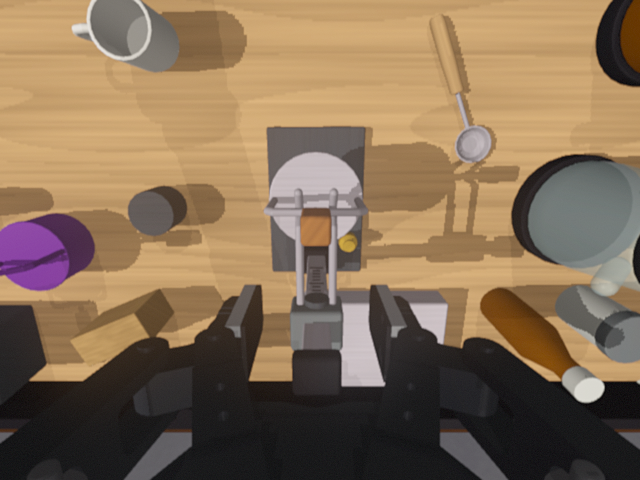

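The pail hangs level and still, and the bar lies in both dips (wrist px around (316,208)). The other objects stand where they were. Handing in.

```bash
python3 -c "from bench import hand_in; print(hand_in())"
```

```text
the job is handed in; nothing more can be done
None
```

The steel pail now hangs from the balance hook by its crossbar, seated in the dip of both prongs. The job is handed in, at about 32.5 s of the 69 s allowed.

- **Weight:** in the gripper the pail read about 3.3 N (roughly 0.34 kg). Readings ranged from 3.0 to 3.4 N. The hook dipped about 31–32 mm by my estimate, well short of its stop.
- **Lowering:** I lowered it at no more than 2.4 cm/s, until the vertical force on the gripper averaged about 0 N (scatter about 0.2 N).
- **After release:** the pail hardly moved when the fingers opened. Scene pictures 0.9 s apart, taken after I withdrew, show no motion, and the pail looks level. In the final scene and wrist pictures the other objects stand where they were.
- **Sideways force:** the bar first touched only the rear flank of the dip. While I centred it, the sideways force reached about 5 N at one point. About −0.9 N was still on the gripper when I let go.

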